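# Load the roll-down magazine: jar first, canister behind it

## Task

Load the sloping roll-down magazine so that the black-lidded spread jar comes out first and the slim orange canister second. Take each from the V-shaped rack, lay it on its side across the raised rear end of the lane, and let it roll down by itself: first the jar to the front stop, then the canister up against it. Leave the round drum in the rack.

Things in the scene. Friction and masses are not known exactly. Their poses are not given: they have to be found in the camera images.
- jar_center (a point): Centre of a glass spread jar with a black twist lid, a cylinder 62 mm in diameter and 78 mm long, 0.2 to 0.4 kg, lying on its side in the V rack at the start. z runs along its axis from base to lid (level at the start); grip it across its 62 mm diameter.
- canister_center (a point): Centre of the slim orange card canister with a press lid, a cylinder 67 mm in diameter and 85 mm long, 0.2 to 0.4 kg, lying on its side in the V rack. z runs along its axis from base to lid (level at the start); grip it across its 67 mm diameter. (The bigger cans of 83 mm standing behind are bystanders.)
- drum_center (a point): Centre of a short round paper drum, 73 mm in diameter and 44 mm long, lying on its side in the same rack; a bystander that stays there. z runs along its axis, level.
- rack: Fixed wooden V trough, 330 mm long and 70 mm wide, running along its own y; origin at the centre of its underside, on the counter. Its faces rise to 25 mm, its end plates to 34 mm. Jar, canister and drum lie in it end to end, in any order, at least 12 mm apart, their centres about 48, 51 and 54 mm above the counter.
- magazine: Fixed roll-down magazine: an aluminium lane 100 mm wide, 225 mm long, between dark wooden sides, sloping 8 degrees down to a front stop facing the robot. Origin: centre of its underside, on the counter; x points up the lane, y across, z up. Floor 22 mm high at the stop (x = -0.110), 53 mm at the rear (x = 0.113). At home the jar's centre is at x = -0.084, the canister's, touching it, at x = -0.020.
- magazine_load (a point): Point on the lane's floor where things are loaded, 50 mm up the lane from the magazine's origin; axes as the magazine's. A cylinder laid here with its axis along y has its centre 31 mm (jar) or 34 mm (canister) above; let go, it rolls down. The side walls are 28 mm high with guides flaring out to 44 mm above the floor, 130 mm apart; the rear lip is 6 mm, the front stop 35 mm high.

How it is judged:
By the outcome, as a careful person would: the job done as asked, in the order asked, and still so for the second after the job is handed in, with the robot touching nothing.
It also fails if it takes over 59 s, if anything falls off the work surface, if the arm or the gripper's body presses on something with over 40 N, if the wrist force passes 120 N, or if a joint passes its speed limit or range.

## Robot

A 6-joint arm with a two-finger parallel gripper is mounted at the origin on a cart in front of the work surface, level with it; the furniture and walls round the work are solid. World frame = base frame: x ahead of the robot, y to its left, z up, the work surface at z = 0. Lengths are in m, angles in rad, forces in N, time in s.
With the tool pointing down it reaches from about 0.375 to 0.9 m from the base axis. Payload 3.1 kg.
Tool frame: the origin (TCP) lies between the finger pads; the fingertips stand manip.nose_length ahead of it and the grasp point (between the pads) lies 5 mm behind it (manip.nose_length is the distance from the TCP to the fingertips, in m); z points along the fingers, y is the line along which they close (so a half turn about z gives the same grasp; the last joint's range is limited). The gripper opens to 85 mm and grips with 20 to 120 N. Pads are 22 mm wide; open, the fingers measure 114 mm over their backs; the gripper's body (76 mm by 85 mm) begins 54 mm behind the grasp point. The pads swing forward as they close: fully open they stand 13 mm farther back than shut.
Start: joints at [1.149, 0.527, 1.433, -0, 1.181, -0.178], TCP at [0.15, 0.607, 0.245] pointing down, gripper open.
Joint ranges: [-3.08, 3.08], [-0.75, 2.2], [0.22, 2.44], [-1.43, 4.57], [0, 2.65], [-2.85, 2.85]. Speed limits (rad/s): [2.79, 2.79, 3.14, 3.14, 3.14, 3.14].

## Interface

Orientations are given as a unit quaternion [x, y, z, w].
In Python, from station import monitor, eyes, job, manip gives the robot as it stands.
- The arm moves only by the shell command python3 -m pendant 'ROWS' [FORCE]. ROWS is JSON, a list that holds one entry, the list of rows, each a list of 7 numbers: the shift along the tool's x, y, z as a fraction of full scale, then the turn, a rotation vector about the tool's x, y, z as a fraction of full scale, then the opening, from 0 (shut) to 1 (fully open). A call has 1 to 20 rows; each row shifts and turns the commanded pose from where the row before left it, along the tool's axes as they then stand; what a row does not reach is not made up. Full scale, the value 1, is 800 mm for a shift and 0.12 rad for a turn. A row lasts 1/10 s, in which the tool goes at most 50 mm and 8.59 degrees, less where a joint would pass 70% of its speed; a pose out of reach is approached as far as the arm can. A call with a number of a shift or a turn outside -1 to 1 is refused whole. A call with a gripper value outside its range is refused whole. The fingers move at their own pace and stop on an object; FORCE is the grip in N (left out, the last holds). Time passes only in rows, so rows that do not move let the fingers close. It gives the time, the measured TCP pose, the force, the opening and the grip force at its end, in the units of the state.
- monitor.sense(): the state, without advancing time (a new reading comes with each control period).
- eyes.snapshot(name): name is "side" or "top" or "wrist"; returns a dict with "pixels" (420x560x3 uint8, red, green, blue), "depth" (420x560 float32, m along the optical axis (not along the pixel's ray), 0 where there is no reading), "intrinsics" (3x3 intrinsics, pixels), "k1" (the pictures are not rectified: a ray, as slopes to the right and down, at radius r is drawn at 1 + k1 r^2 times it, then the intrinsics apply), "eye" and "attitude" of the camera in the world. Camera axes: x right, y down, z forward; pixel columns grow to the right and rows downward; lengths in m; the calibration is good to about 2 mm. A picture is of the moment at which its call begins.
- job.sign_off(): hands the job in; it is judged then, once.
The state is a dict: "t": time; "q": joint angles; "qd": joint speeds; "tau": joint torques, N m; "tcp_pos": TCP position; "tool_rot": TCP orientation; "force": force on the tool from outside, world axes, zero at the start; "ft_torque": the same for the moment, N m; "finger_gap": opening from 0.0 (shut) to 1.0 (fully open); "gripper_force": force on a finger pad.
Only numpy, scipy, OpenCV 4.12 (cv2) and the standard library are available. Lean on these libraries where they do the work, as an engineer would, in place of code of your own. Each camera call takes 0.05 s, during which the arm holds its last target. There are 200 camera calls.

## Working session

There is one attempt and no reset: what is moved stays moved. The work goes in short steps, Python scripts to look and compute and a shell command to move; the robot and the scene stay as the last step left them, time stands still between calls to the robot, and variables do not carry over. Pictures are saved under pics/ and viewed, at most 10 in all, crops included, and the job is handed in when it is done.

```bash
ls; mkdir -p pics; cat > h.py <<'E'
import numpy as np, cv2
from station import monitor, eyes, job, manip
from scipy.spatial.transform import Rotation as R
def cloud(s):
    d=s["depth"]; h,w=d.shape; K=np.array(s["intrinsics"],float)
    v,u=np.mgrid[:h,:w]; x=(u-K[0,2])/K[0,0]; y=(v-K[1,2])/K[1,1]
    rd=np.hypot(x,y); r=rd.copy()
    for _ in range(10): r=rd/(1+s["k1"]*r*r)
    f=r/np.maximum(rd,1e-9); P=np.stack([x*f*d,y*f*d,d],-1)
    a=np.array(s["attitude"],float)
    M=a if a.shape==(3,3) else R.from_quat(a).as_matrix()
    return P@M.T+np.array(s["eye"]), d>0
E
python3 - <<'E'
from h import *
print(monitor.sense(), manip.nose_length)
ims=[]
for n in ("top","side"):
    s=eyes.snapshot(n); np.save(f"{n}.npy",s,allow_pickle=True); print(n,s["eye"],s["attitude"],s["k1"],s["intrinsics"])
    cv2.imwrite(f"pics/{n}0.png",s["pixels"][...,::-1])
E
```

```text
pics
{'t': 0.0, 'q': array([ 1.14946954e+00,  5.28509563e-01,  1.43391555e+00,  5.85960699e-06,
        1.18137400e+00, -1.78512868e-01]), 'qd': array([-1.38482640e-03, -1.40132966e-03, -2.71195168e-04, -1.74561011e-03,
        5.60928894e-05, -8.41412382e-04]), 'tau': array([ 7.23050307e-04, -4.42343330e+01, -1.78036165e+01, -4.00362001e-05,
        8.22141417e-03, -5.28666604e-06]), 'tcp_pos': array([0.14996404, 0.60603428, 0.2443027 ]), 'tool_rot': array([ 1.21109961e-01,  9.92638484e-01, -1.05318160e-03, -3.28530537e-04]), 'force': array([ 0.73660469, -0.4647674 , -0.3907297 ]), 'ft_torque': array([-0.00836528,  0.01094135, -0.01037808]), 'gripper_force': 0.0, 'finger_gap': 0.9986161221515419} 0.014
top [0.37213021 0.05625152 1.02633272] [-0.70392367  0.70725328 -0.0478988   0.04460905] -0.09295943981602987 [[386.794272     0.         278.74373873]
 [  0.         386.794272   204.87297636]
 [  0.           0.           1.        ]]
side [0.16954353 0.43022495 0.74878533] [-0.37367853  0.87305447 -0.29116293  0.11560451] 0.016437163429891606 [[428.40019141   0.         283.30883451]
 [  0.         428.40019141 213.94514271]
 [  0.           0.           1.        ]]
```

View pics/top0.png

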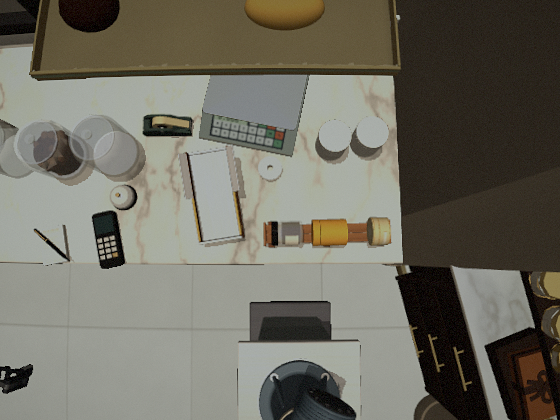

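View pics/side0.png

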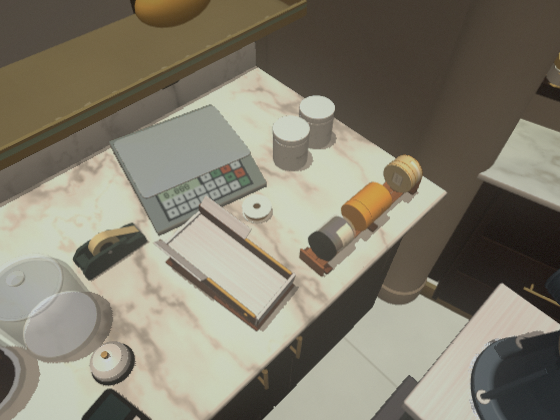

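The top view shows the jar at about (287,233) with its black lid to the left, the orange canister at (329,232), the drum at (378,231) and the magazine at (214,195), with its stop towards the robot. The side view agrees, with the jar at (330,238), the canister at (367,204) and the lane at (230,265). Next I'll measure these with masks and depth.

```bash
cat > m.py <<'E'
from h import *
def rect(P,m):
    q=P[m][:,:2].astype(np.float32)*1000
    (c,s,a)=cv2.minAreaRect(q); return np.round(c,1),np.round(s,1),round(a,1),np.round(np.percentile(P[m][:,2],[5,50,98])*1000,1)
E
python3 - <<'E'
from m import *
for n in ("top","side"):
    s=np.load(n+".npy",allow_pickle=True).item(); P,ok=cloud(s); hsv=cv2.cvtColor(s["pixels"],cv2.COLOR_RGB2HSV)
    H,S,V=cv2.split(hsv)
    c=ok&(P[...,0]>.3)&(P[...,0]<.6)&(P[...,1]<.12)&(P[...,1]>-.3)&(P[...,2]>.04)&(P[...,2]<.12)
    o=c&(H>8)&(H<24)&(S>170)&(V>90)
    print(n,"counter z",np.median(P[ok&(abs(P[...,2])<.02)][:,2]))
    k,lab,st,ce=cv2.connectedComponentsWithStats(c.astype(np.uint8))
    for i in range(1,k):
        if st[i,4]>150: print(ce[i].round(),st[i,4],rect(P,lab==i))
    print("orange",rect(P,o))
    # rack
    r=ok&(P[...,2]>.012)&(P[...,2]<.12)&(P[...,0]<.52)&(P[...,0]>.3)&(P[...,1]<.13)&(P[...,1]>-.3)
    k,lab,st,ce=cv2.connectedComponentsWithStats(r.astype(np.uint8))
    for i in range(1,k):
        if st[i,4]>300: print("rack?",ce[i].round(),st[i,4],rect(P,lab==i))
    r=ok&(P[...,2]>.012)&(P[...,2]<.12)&(P[...,0]<.75)&(P[...,0]>.3)&(P[...,1]<.4)&(P[...,1]>.1)
    k,lab,st,ce=cv2.connectedComponentsWithStats(r.astype(np.uint8))
    for i in range(1,k):
        if st[i,4]>300: print("mag?",ce[i].round(),st[i,4],rect(P,lab==i))
    K=((185,150),(190,150))
    # white lane floor: fit plane
    px=(214,200) if n=="top" else (232,265)
    f=ok&(S<45)&(V>110)&(P[...,2]>.018)&(P[...,2]<.06)
    k,lab,st,ce=cv2.connectedComponentsWithStats(f.astype(np.uint8),connectivity=4)
    i=lab[px[1],px[0]]; m=lab==i; print("lane",i,st[i],rect(P,m))
    Q=P[m]; A=np.c_[Q[:,:2],np.ones(len(Q))]; co=np.linalg.lstsq(A,Q[:,2],rcond=None)[0]
    print("slope deg",np.degrees(np.arctan(np.hypot(*co[:2]))),"up dir",np.degrees(np.arctan2(co[1],co[0])),co)
    print("lanepix",P[px[1],px[0]],hsv[px[1],px[0]])
E
```

```text
top counter z 0.00016007840643905702
[379. 231.] 588 (array([ 433. , -198.9]), array([71.8, 44.9]), 1.7, array([51.1, 81.8, 90.8]))
[329. 232.] 931 (array([431.6, -73.7]), array([65.2, 86.5]), 1.6, array([61.3, 79.4, 85.9]))
[286. 233.] 759 (array([430.3,  33. ]), array([60.7, 78.1]), 1.8, array([58.4, 74.3, 80.7]))
orange (array([430., -74.]), array([61.9, 86. ]), 1.5, array([64. , 79.8, 85.9]))
rack? [327. 232.] 2965 (array([433.1, -72.2]), array([328.9,  71.2]), 89.7, array([16.1, 73.8, 89.1]))
mag? [219. 172.] 6685 (array([575.9, 201. ]), array([201.8, 348.3]), 90.0, array([23.6, 41.7, 89.2]))
mag? [169. 124.] 773 (array([724.9, 344.8]), array([ 48.6, 110.2]), 0.5, array([18.4, 39.6, 66.7]))
lane 111 [ 189  149   53   96 3330] (array([526.9, 217.9]), array([237.4, 107. ]), 9.4, array([23.6, 38.5, 57. ]))
slope deg 6.517206159354961 up dir 8.823515894014383 [ 0.11288785  0.01752341 -0.02485579]
lanepix [0.51618332 0.21924588 0.03474855] [ 75   9 174]
side counter z 0.0002935670314090366
[404. 171.] 937 (array([ 433. , -200.1]), array([47.4, 71.3]), 89.7, array([45.6, 76.1, 90.8]))
[351. 219.] 2774 (array([430.5, -23.4]), array([ 66.5, 189.6]), 1.2, array([47.4, 74.5, 85.5]))
orange (array([408.8, -96. ]), array([ 2.5, 33.8]), 2.6, array([73.7, 75.7, 76.6]))
rack? [361. 211.] 4514 (array([433.2, -72.2]), array([329.4,  71.4]), 89.9, array([21.8, 70.6, 89. ]))
mag? [216. 243.] 11623 (array([575.1, 200.7]), array([201.2, 349.7]), 89.9, array([24.2, 42.9, 89.1]))
mag? [112. 244.] 1609 (array([723.6, 344.1]), array([ 50.4, 112.6]), 1.2, array([15.3, 39.2, 66.1]))
lane 58 [ 167  213  129  107 5430] (array([526.5, 218.2]), array([239.2, 111.8]), 9.9, array([24.2, 38.7, 57. ]))
slope deg 6.149927885159681 up dir 10.30188874010445 [ 0.10601358  0.01926954 -0.02096678]
lanepix [0.52149787 0.21053309 0.036108  ] [ 30  20 205]
```

```bash
cat >> m.py <<'E'
def to(target, Rt):
    s=monitor.sense(); Rc=R.from_quat(s["tool_rot"]); rv=(Rc.inv()*Rt).as_rotvec()
    d=np.array(target)-s["tcp_pos"]
    print("t",s["t"],"tcp",s["tcp_pos"].round(4),"turn(tool,x.12)",(rv/.12).round(2),"| shift after turn (x.8)",(Rt.inv().apply(d)/.8).round(4),"| shift before turn",(Rc.inv().apply(d)/.8).round(4))
def tool(yaw,pitch=0):  # tool y at heading yaw, tilted up by pitch; z down
    y=np.array([np.cos(yaw)*np.cos(pitch),np.sin(yaw)*np.cos(pitch),np.sin(pitch)]); x=np.array([-np.sin(yaw),np.cos(yaw),0.])  
    z=np.cross(x,y); return R.from_matrix(np.c_[x,y,z])
E
python3 - <<'E'
from m import *
for n in ("top","side"):
    s=np.load(n+".npy",allow_pickle=True).item(); P,ok=cloud(s)
    reg=ok&(np.hypot(P[...,0]-.525,P[...,1]-.218)<.16)
    Q=P[reg]
    for it in range(3):
        yaw=np.radians(9.5) if it==0 else yaw
        e=np.array([np.cos(yaw),np.sin(yaw)]); l=np.array([-e[1],e[0]])
        u=(Q[:,:2]-[.525,.218])@e; v=(Q[:,:2]-[.525,.218])@l
        # floor residual w.r.t. known 8deg slope: z = z0+tan8*u
        core=(abs(u)<.08)&(abs(v)<.035)
        A=np.c_[u[core],v[core],np.ones(core.sum())]; co=np.linalg.lstsq(A,Q[core,2],rcond=None)[0]
        yaw=yaw+np.arctan2(co[1],co[0])
    print(n,"yaw",np.degrees(yaw),"slope",np.degrees(np.arctan(co[0])),"z0",co[2],"origin u from z", (.0373-co[2])/co[0])
    yaw=np.radians(9.5);e=np.array([np.cos(yaw),np.sin(yaw)]); l=np.array([-e[1],e[0]])
    u=(Q[:,:2]-[.525,.218])@e; v=(Q[:,:2]-[.525,.218])@l; h=Q[:,2]-(co[2]+co[0]*u)
    fl=abs(h)<.0025
    for a,b in ((-.10,-.05),(-.05,0),(0,.05),(.05,.10)):
        k=(u>a)&(u<b); vf=v[k&fl&(abs(v)<.07)]; vw=v[k&(h>.02)&(abs(v)<.09)]
        print("  u",a,b,"floor v",np.percentile(vf,[1,99]).round(4),"high v",np.percentile(vw,[1,99]).round(4), "inner", vw[vw<0].max(initial=-1).round(4),vw[vw>0].min(initial=1).round(4),"floor edge mid",)
    k=fl&(abs(v)<.04); print("  floor u",np.percentile(u[k],[.5,99.5]).round(4))
    k=(abs(v)<.04)&(Q[:,2]>.045)&(u<-.08); print("  stop u",np.percentile(u[k],[2,98]).round(4) if k.any() else None, Q[k,2].max() if k.any() else 0)
E
```

```text
top yaw 10.729854918637239 slope 8.010063586290004 z0 0.036941652030093856 origin u from z 0.0025465327918029355
  u -0.1 -0.05 floor v [-0.0458  0.0485] high v [-0.0547  0.0539] inner -0.049 0.0482 floor edge mid
  u -0.05 0 floor v [-0.0459  0.0477] high v [-0.0551  0.0537] inner -0.0491 0.0477 floor edge mid
  u 0 0.05 floor v [-0.0467  0.0478] high v [-0.069   0.0669] inner -0.05 0.0479 floor edge mid
  u 0.05 0.1 floor v [-0.0469  0.0482] high v [-0.069   0.0674] inner -0.0503 0.0479 floor edge mid
  floor u [-0.1049  0.1144]
  stop u [-0.1165 -0.1095] 0.06014807420316526
side yaw 7.1460568578493655 slope 8.056734236574764 z0 0.037460975533673085 origin u from z -0.001137228542197073
  u -0.1 -0.05 floor v [-0.0516  0.0544] high v [-0.0562  0.0553] inner -0.05 0.0487 floor edge mid
  u -0.05 0 floor v [-0.0517  0.0538] high v [-0.0662  0.0657] inner -0.0506 0.0465 floor edge mid
  u 0 0.05 floor v [-0.052   0.0394] high v [-0.0705  0.0674] inner -0.0507 0.0476 floor edge mid
  u 0.05 0.1 floor v [-0.0526  0.0383] high v [-0.0709  0.0669] inner -0.0518 0.0471 floor edge mid
  floor u [-0.1021  0.1157]
  stop u [-0.118 -0.112] 0.05987238540352646
```

```bash
python3 - <<'E'
import cv2
a=cv2.imread("pics/top0.png")[135:255,160:260]; b=cv2.imread("pics/side0.png")[190:335,145:310]
a=cv2.resize(a,(480,580),interpolation=cv2.INTER_CUBIC)[:, :320*480//480] if 0 else cv2.resize(a,(400,480),interpolation=cv2.INTER_CUBIC)
b=cv2.resize(b,(400,352),interpolation=cv2.INTER_CUBIC); b=cv2.copyMakeBorder(b,0,128,0,0,0)
cv2.imwrite("pics/mag.png",cv2.hconcat([a,b]))
E
```

```text
(no output)
```

View pics/mag.png

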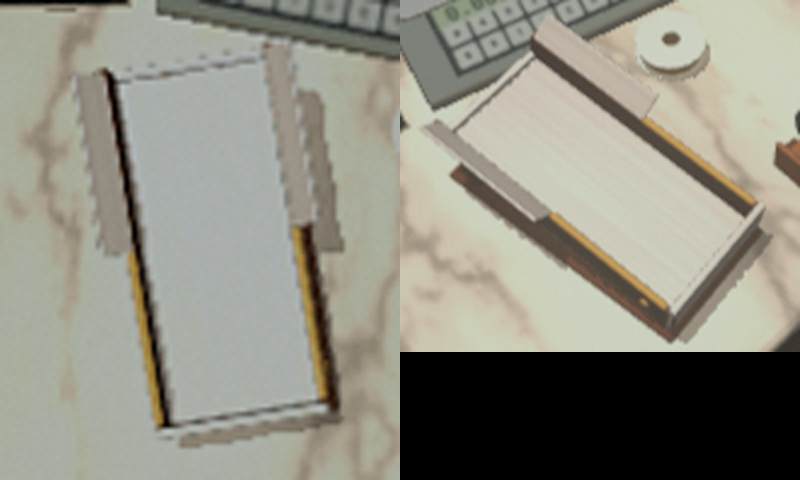

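The zoomed view shows the lane clear and straight, with the stop at the bottom (rows 410-430) and the flared guides at the rear. Its size, slope and floor height match the given values. I get the origin at about (0.525, 0.217) with a yaw of 9.4°. Next is the approach to the jar.

```bash
cat >> m.py <<'E'
YAW=np.radians(9.4); O=np.array([.525,.217,0])
def load(rad,up=.002,u=.05):
    c,s=np.cos(YAW),np.sin(YAW); t=np.radians(8); zf=.022+(u+.110)*np.tan(t)
    n=np.array([-np.sin(t)*c,-np.sin(t)*s,np.cos(t)])
    return O+np.array([u*c,u*s,zf])+n*(rad+up)
E
python3 -c "
from m import *
to([.4315,.033,.15],tool(.02))"
```

```text
t 0.1 tcp [0.15   0.6061 0.2444] turn(tool,x.12) [-2.00e-02  1.00e-02  1.09e+01] | shift after turn (x.8) [-0.7233  0.3375  0.118 ] | shift before turn [-0.5139 -0.6105  0.119 ]
```

```bash
python3 -m pendant '[[[0,0,0,0,0,1,1],[0,0,0,0,0,1,1],[0,0,0,0,0,1,1],[0,0,0,0,0,1,1],[0,0,0,0,0,1,1],[0,0,0,0,0,1,1],[0,0,0,0,0,1,1],[0,0,0,0,0,1,1],[0,0,0,0,0,1,1],[0,0,0,0,0,1,1],[0,0,0,0,0,0.9,1]]]' && python3 -m pendant '[[[-0.045,0.021,0,0,0,0,1],[-0.045,0.021,0,0,0,0,1],[-0.045,0.021,0,0,0,0,1],[-0.045,0.021,0,0,0,0,1],[-0.045,0.021,0,0,0,0,1],[-0.045,0.021,0,0,0,0,1],[-0.045,0.021,0,0,0,0,1],[-0.045,0.021,0,0,0,0,1],[-0.045,0.021,0,0,0,0,1],[-0.045,0.021,0.015,0,0,0,1],[-0.045,0.021,0.015,0,0,0,1],[-0.045,0.021,0.015,0,0,0,1],[-0.045,0.021,0.015,0,0,0,1],[-0.045,0.021,0.015,0,0,0,1],[-0.045,0.021,0.015,0,0,0,1],[-0.045,0.021,0.015,0,0,0,1],[0,0,0,0,0,0,1],[0,0,0,0,0,0,1]]]'
python3 -c "
from m import *
to([.4315,.033,.039],tool(.02))
s=eyes.snapshot('wrist'); cv2.imwrite('pics/w1.png',s['pixels'][...,::-1])"
```

```text
t: 1.2
tcp_pos: [0.15, 0.6063, 0.2447]
tool_rot: [0.702, 0.713, -0.001, 0.0]
force: [0.8, 0.1, 0.4]
finger_gap: 1.001
gripper_force: 0.0
t: 3.0
tcp_pos: [0.4301, 0.0356, 0.1608]
tool_rot: [0.701, 0.713, -0.0, -0.001]
force: [-0.7, 0.5, -0.1]
finger_gap: 0.998
gripper_force: 0.0
t 3.0 tcp [0.4301 0.0356 0.1608] turn(tool,x.12) [-0.02 -0.01 -0.02] | shift after turn (x.8) [-0.0032  0.0016  0.1523] | shift before turn [-0.0033  0.0019  0.1523]
```

View pics/w1.png

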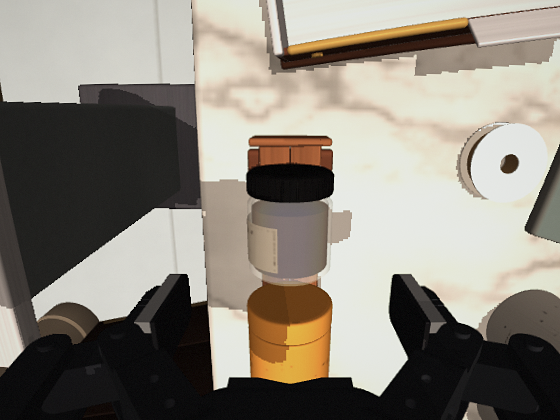

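The wrist view shows the jar at about (290,220), centred between the fingers (midpoint about column 289), with room on both sides. I'll descend and grip.

```bash
python3 -m pendant '[[[-0.0033,0.0018,0.02,0,0,0,1],[0,0,0.03,0,0,0,1],[0,0,0.03,0,0,0,1],[0,0,0.03,0,0,0,1],[0,0,0.022,0,0,0,1],[0,0,0.015,0,0,0,1],[0,0,0.005,0,0,0,1],[0,0,0,0,0,0,1],[0,0,0,0,0,0,0.5],[0,0,0,0,0,0,0.3],[0,0,0,0,0,0,0.3],[0,0,0,0,0,0,0.3],[0,0,0,0,0,0,0.3],[0,0,0,0,0,0,0.3]]]' 45
```

```text
t: 4.45
tcp_pos: [0.4299, 0.0342, 0.0408]
tool_rot: [0.7, 0.714, -0.001, -0.001]
force: [-3.7, 1.6, 4.9]
finger_gap: 0.713
gripper_force: 47.2
```

```bash
python3 -m pendant '[[[0,0,-0.01,0,0,0,0.3],[0,0,-0.03,0,0,0,0.3],[0,0,-0.04,0,0,0,0.3],[0,0,-0.04,0,0,0,0.3],[0,0,-0.04,0,0,0,0.3],[0,0,-0.02,0,0,0,0.3],[0,0,0,0,0,0,0.3],[0,0,0,0,0,0,0.3]]]' 
python3 - <<'E'
from m import *
print("finger dz guess; load centre",load(.031,.003))
Rt=tool(YAW,np.radians(8)); g=load(.031,.003); 
to(g+Rt.apply([0,0,.008])+[0,0,.1],Rt)
s=eyes.snapshot('side'); cv2.imwrite('pics/s2.png',s['pixels'][...,::-1])
E
```

```text
t: 5.25
tcp_pos: [0.4318, 0.0335, 0.184]
tool_rot: [0.7, 0.714, 0.0, 0.0]
force: [-0.4, -0.0, -2.5]
finger_gap: 0.713
gripper_force: 49.9
finger dz guess; load centre [0.56966026 0.22439346 0.07815565]
t 5.25 tcp [0.4318 0.0335 0.184 ] turn(tool,x.12) [-1.15  0.09 -1.2 ] | shift after turn (x.8) [0.2072 0.2059 0.0464] | shift before turn [0.2353 0.1784 0.0174]
```

View pics/s2.png

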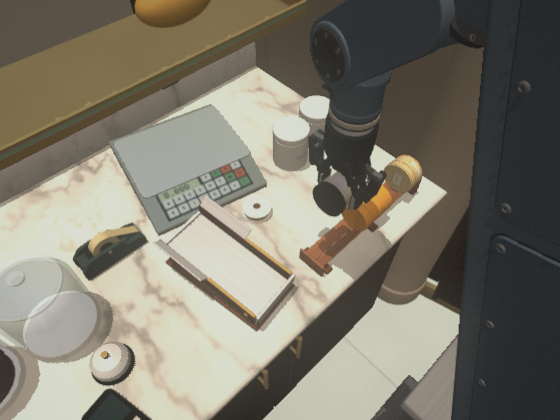

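The jar hangs level in the grip at about (335,195), clear of the rack, so I'll carry it over the lane.

```bash
python3 -m pendant '[[[0.015,0.01,0,0,0,0,0.3],[0.03,0.025,0,0,0,0,0.3],[0.04,0.03,0,0,0,0,0.3],[0.04,0.03,0,0,0,0,0.3],[0.04,0.03,0,0,0,0,0.3],[0.035,0.025,0,0,0,0,0.3],[0.025,0.02,0,0,0,0,0.3],[0.01,0.008,0,0,0,0,0.3],[0,0,0,-0.4,0,-0.4,0.3],[0,0,0,-0.4,0.05,-0.4,0.3],[0,0,0,-0.35,0.05,-0.4,0.3],[0,0,0,0,0,0,0.3],[0,0,0,0,0,0,0.3]]]' 
cat > d.py <<'E'
from m import *
import sys
rad,off=float(sys.argv[1]),float(sys.argv[2]); up=float(sys.argv[3])
Rt=tool(YAW,np.radians(8)); to(load(rad,up)+Rt.apply([0,0,off]),Rt)
E
python3 d.py .031 .007 .003
```

```text
t: 6.6
tcp_pos: [0.5697, 0.2236, 0.1828]
tool_rot: [0.646, 0.761, 0.052, 0.043]
force: [-0.5, -0.2, -1.5]
finger_gap: 0.71
gripper_force: 49.8
t 6.6 tcp [0.5697 0.2236 0.1828] turn(tool,x.12) [-0.04 -0.01 -0.01] | shift after turn (x.8) [ 0.001  -0.0181  0.1383] | shift before turn [ 0.0008 -0.0174  0.1383]
```

```bash
python3 -m pendant '[[[0.001,-0.0175,0,-0.04,0,0,0.3],[0,0,0.025,0,0,0,0.3],[0,0,0.035,0,0,0,0.3],[0,0,0.03,0,0,0,0.3],[0,0,0.02,0,0,0,0.3],[0,0,0.012,0,0,0,0.3],[0,0,0.006,0,0,0,0.3],[0,0,0,0,0,0,0.3],[0,0,0,0,0,0,0.3]]]' 
python3 d.py .031 .007 .003
python3 -c "
from m import *
a=eyes.snapshot('side')['pixels'][130:340,120:400,::-1]
b=eyes.snapshot('wrist')['pixels'][...,::-1]
cv2.imwrite('pics/p3.png',cv2.hconcat([cv2.resize(a,(400,300)),cv2.resize(b,(400,300))]))"
```

```text
t: 7.5
tcp_pos: [0.5717, 0.2256, 0.0812]
tool_rot: [0.645, 0.761, 0.056, 0.046]
force: [-0.1, -0.6, -1.7]
finger_gap: 0.715
gripper_force: 50.0
t 7.5 tcp [0.5717 0.2256 0.0812] turn(tool,x.12) [ 0.04 -0.02  0.  ] | shift after turn (x.8) [-0.001  -0.0033  0.0122] | shift before turn [-0.001  -0.0033  0.0121]
```

View pics/p3.png

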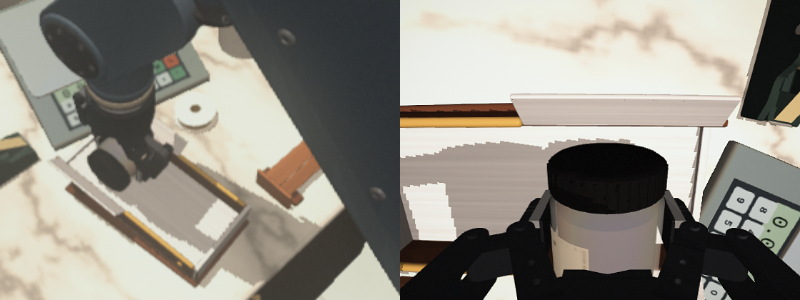

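The wrist view shows the lid end at (607,175) in the picture, between the guides and square to the lane. In the side view, the jar is over the rear end. I'll lower it slowly while watching the force.

```bash
python3 -m pendant '[[[-0.001,-0.0033,0.005,0,0,0,0.3],[0,0,0.004,0,0,0,0.3],[0,0,0.003,0,0,0,0.3],[0,0,0.001,0,0,0,0.3],[0,0,0.001,0,0,0,0.3],[0,0,0,0,0,0,0.3]]]' ; python3 d.py .031 .007 .0
```

```text
t: 8.2
tcp_pos: [0.5703, 0.2245, 0.0688]
tool_rot: [0.645, 0.761, 0.055, 0.045]
force: [0.2, -0.3, -1.6]
finger_gap: 0.713
gripper_force: 50.0
t 8.2 tcp [0.5703 0.2245 0.0688] turn(tool,x.12) [ 0.03 -0.01  0.  ] | shift after turn (x.8) [0.     0.0008 0.0009] | shift before turn [0.     0.0008 0.0009]
```

```bash
python3 -m pendant '[[[0,0,0.001,0,0,0,0.3],[0,0,0.001,0,0,0,0.3],[0,0,0,0,0,0,0.3]]]'; python3 -m pendant '[[[0,0,0,0,0,0,0.76],[0,0,0,0,0,0,0.8],[0,0,0,0,0,0,0.85],[0,0,0,0,0,0,1],[0,0,0,0,0,0,1],[0,0,0,0,0,0,1],[0,0,-0.005,0,0,0,1],[0,0,-0.01,0,0,0,1],[0,0,-0.015,0,0,0,1],[0,0,-0.02,0,0,0,1],[0,0,-0.025,0,0,0,1],[0,0,-0.03,0,0,0,1],[0,0,-0.035,0,0,0,1],[0,0,-0.03,0,0,0,1],[0,0,-0.01,0,0,0,1],[0,0,0,0,0,0,1]]]'
python3 -c "
from m import *
to([.432,-.0737,.18],tool(.02))
a=eyes.snapshot('side')['pixels'][130:340,120:400,::-1]
b=eyes.snapshot('wrist')['pixels'][...,::-1]
cv2.imwrite('pics/p4.png',cv2.hconcat([cv2.resize(a,(400,300)),cv2.resize(b,(400,300))]))"
```

```text
t: 8.5
tcp_pos: [0.5706, 0.2246, 0.0678]
tool_rot: [0.645, 0.761, 0.055, 0.046]
force: [-2.0, 0.7, 0.9]
finger_gap: 0.714
gripper_force: 50.3
t: 10.1
tcp_pos: [0.551, 0.2211, 0.2122]
tool_rot: [0.645, 0.761, 0.057, 0.047]
force: [0.1, 1.4, 0.2]
finger_gap: 0.999
gripper_force: 0.0
t 10.1 tcp [0.551  0.2211 0.2122] turn(tool,x.12) [ 1.22 -0.1   1.2 ] | shift after turn (x.8) [-0.3655 -0.1561  0.0403] | shift before turn [-0.3392 -0.2107  0.0088]
```

View pics/p4.png

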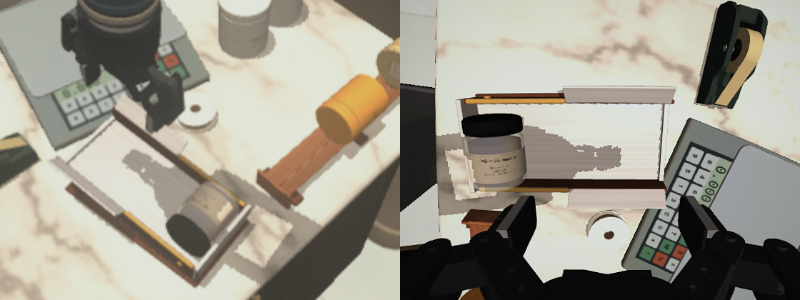

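The jar has rolled down to the stop, at (492,150) in the wrist half, and lies square across the lane. Now the canister.

```bash
python3 -m pendant '[[[0,0,0,0.4,-0.03,0.4,1],[0,0,0,0.4,-0.03,0.4,1],[0,0,0,0.4,-0.03,0.4,1],[-0.02,-0.009,0.003,0,0,0,1],[-0.04,-0.017,0.004,0,0,0,1],[-0.045,-0.019,0.005,0,0,0,1],[-0.045,-0.019,0.005,0,0,0,1],[-0.045,-0.019,0.005,0,0,0,1],[-0.045,-0.019,0.005,0,0,0,1],[-0.045,-0.019,0.005,0,0,0,1],[-0.04,-0.017,0.004,0,0,0,1],[-0.03,-0.013,0.004,0,0,0,1],[-0.01,-0.005,0,0,0,0,1],[0,0,0,0,0,0,1],[0,0,0,0,0,0,1]]]'
python3 -c "
from m import *
to([.432,-.0737,.042],tool(.02))
s=eyes.snapshot('top'); P,ok=cloud(s); H,S,V=cv2.split(cv2.cvtColor(s['pixels'],cv2.COLOR_RGB2HSV))
s=eyes.snapshot('wrist'); P,ok=cloud(s); H,S,V=cv2.split(cv2.cvtColor(s['pixels'],cv2.COLOR_RGB2HSV))
o=ok&(H>8)&(H<24)&(S>170)&(V>90)&(P[...,2]>.06)&(P[...,2]<.1)&(P[...,1]<.03)&(P[...,1]>-.15);print(rect(P,o),o.sum())
cv2.imwrite('pics/w5.png',s['pixels'][...,::-1])"
```

```text
t: 11.7
tcp_pos: [0.4315, -0.0729, 0.1774]
tool_rot: [0.7, 0.714, -0.0, -0.001]
force: [0.3, 0.5, 0.0]
finger_gap: 1.001
gripper_force: 0.0
t 11.7 tcp [ 0.4315 -0.0729  0.1774] turn(tool,x.12) [-0.02 -0.02  0.  ] | shift after turn (x.8) [-0.001   0.0006  0.1693] | shift before turn [-0.0013  0.001   0.1693]
(array([431.6, -75.2]), array([64.1, 85.5]), 0.9, array([66.5, 81.4, 85.7])) 9989
```

View pics/w5.png

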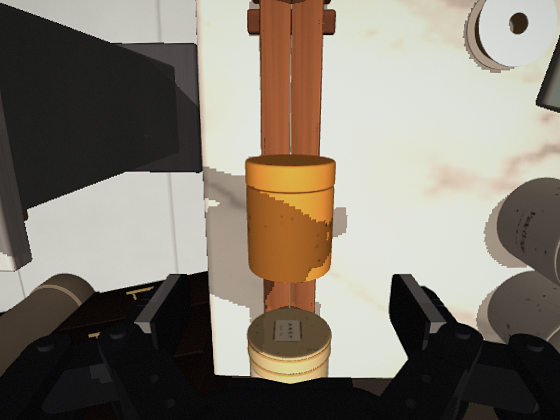

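The canister at (290,217) is centred between the fingers (columns 150-430) and clear of the drum. The wrist depth puts it at (0.4316, -0.075) with its top at 85 mm, as expected. I'll grip it and lift.

```bash
python3 -m pendant '[[[-0.002,0,0.02,0,0,0,1],[0,0,0.035,0,0,0,1],[0,0,0.035,0,0,0,1],[0,0,0.035,0,0,0,1],[0,0,0.024,0,0,0,1],[0,0,0.015,0,0,0,1],[0,0,0.005,0,0,0,1],[0,0,0,0,0,0,1],[0,0,0,0,0,0,0.6],[0,0,0,0,0,0,0.4],[0,0,0,0,0,0,0.4],[0,0,0,0,0,0,0.4],[0,0,0,0,0,0,0.4],[0,0,0,0,0,0,0.4]]]' 45; python3 -m pendant '[[[0,0,-0.01,0,0,0,0.4],[0,0,-0.03,0,0,0,0.4],[0,0,-0.04,0,0,0,0.4],[0,0,-0.04,0,0,0,0.4],[0,0,-0.04,0,0,0,0.4],[0,0,-0.02,0,0,0,0.4],[0,0,0,0,0,0,0.4],[0,0,0,0,0,0,0.4]]]' 
python3 - <<'E'
from m import *
Rt=tool(YAW,np.radians(8)); g=load(.0335,.003); 
to(g+Rt.apply([0,0,.008])+[-.003,0,.1],Rt)
E
```

```text
t: 13.2
tcp_pos: [0.4315, -0.0748, 0.0436]
tool_rot: [0.7, 0.714, 0.0, -0.0]
force: [-0.3, 1.3, 6.2]
finger_gap: 0.771
gripper_force: 50.0
t: 14.0
tcp_pos: [0.4309, -0.0749, 0.1865]
tool_rot: [0.7, 0.714, -0.0, -0.001]
force: [-0.1, 0.0, -4.3]
finger_gap: 0.77
gripper_force: 52.4
t 14.0 tcp [ 0.4309 -0.0749  0.1865] turn(tool,x.12) [-1.17  0.07 -1.2 ] | shift after turn (x.8) [0.3414 0.2248 0.0491] | shift before turn [0.3708 0.1782 0.0174]
```

```bash
python3 -m pendant '[[[0.015,0.008,0,0,0,0,0.4],[0.035,0.017,0,0,0,0,0.4],[0.045,0.021,0,0,0,0,0.4],[0.045,0.021,0,0,0,0,0.4],[0.045,0.021,0,0,0,0,0.4],[0.045,0.021,0,0,0,0,0.4],[0.045,0.021,0,0,0,0,0.4],[0.04,0.02,0,0,0,0,0.4],[0.03,0.016,0,0,0,0,0.4],[0.02,0.008,0,0,0,0,0.4],[0.006,0.004,0,0,0,0,0.4],[0,0,0,-0.4,0.02,-0.4,0.4],[0,0,0,-0.4,0.02,-0.4,0.4],[0,0,0,-0.4,0.02,-0.4,0.4],[0,0,0,0,0,0,0.4],[0,0,0,0,0,0,0.4]]]'; python3 d.py .0335 .0075 .003
```

```text
t: 15.6
tcp_pos: [0.5671, 0.2234, 0.1862]
tool_rot: [0.646, 0.76, 0.053, 0.046]
force: [0.4, 0.6, -2.5]
finger_gap: 0.775
gripper_force: 52.3
t 15.6 tcp [0.5671 0.2234 0.1862] turn(tool,x.12) [ 0.    0.02 -0.01] | shift after turn (x.8) [ 0.0007 -0.0154  0.1404] | shift before turn [ 0.001  -0.0154  0.1404]
```

```bash
python3 -m pendant '[[[0.001,-0.0155,0,0,0,0,0.4],[0,0,0.025,0,0,0,0.4],[0,0,0.035,0,0,0,0.4],[0,0,0.03,0,0,0,0.4],[0,0,0.02,0,0,0,0.4],[0,0,0.01,0,0,0,0.4],[0,0,0,0,0,0,0.4],[0,0,0,0,0,0,0.4]]]' 
python3 d.py .0335 .0075 .0
python3 -c "
from m import *
a=eyes.snapshot('side')['pixels'][130:340,120:400,::-1]
b=eyes.snapshot('wrist')['pixels'][...,::-1]
cv2.imwrite('pics/p6.png',cv2.hconcat([cv2.resize(a,(400,300)),cv2.resize(b,(400,300))]))"
```

```text
t: 16.4
tcp_pos: [0.5696, 0.2254, 0.0905]
tool_rot: [0.645, 0.761, 0.054, 0.047]
force: [-0.7, -0.9, -4.2]
finger_gap: 0.772
gripper_force: 52.2
t 16.4 tcp [0.5696 0.2254 0.0905] turn(tool,x.12) [0.03 0.01 0.  ] | shift after turn (x.8) [-0.0012 -0.0023  0.0252] | shift before turn [-0.0012 -0.0024  0.0252]
```

View pics/p6.png

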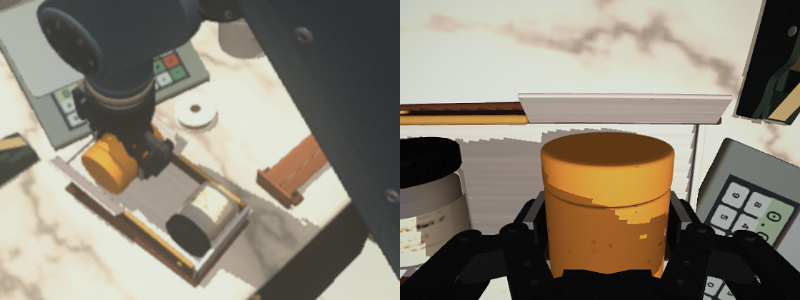

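The canister is square over the rear of the lane, at (607,190) in the wrist half. The jar is at the stop, clear of the front finger. I'll lower and release.

```bash
python3 -m pendant '[[[-0.001,-0.002,0.008,0,0,0,0.4],[0,0,0.007,0,0,0,0.4],[0,0,0.005,0,0,0,0.4],[0,0,0.003,0,0,0,0.4],[0,0,0.001,0,0,0,0.4],[0,0,0,0,0,0,0.4],[0,0,0,0,0,0,0.4]]]'; python3 d.py .0335 .0075 .0
```

```text
t: 17.2
tcp_pos: [0.5705, 0.2248, 0.0707]
tool_rot: [0.645, 0.761, 0.054, 0.047]
force: [0.1, 0.4, -4.3]
finger_gap: 0.768
gripper_force: 52.4
t 17.2 tcp [0.5705 0.2248 0.0707] turn(tool,x.12) [0.03 0.01 0.01] | shift after turn (x.8) [-0.0003  0.0002  0.0007] | shift before turn [-0.0003  0.0002  0.0007]
```

```bash
python3 -m pendant '[[[0,0,0.001,0,0,0,0.4],[0,0,0.0005,0,0,0,0.4],[0,0,0,0,0,0,0.4],[0,0,0,0,0,0,0.8],[0,0,0,0,0,0,0.85],[0,0,0,0,0,0,0.9],[0,0,0,0,0,0,1],[0,0,0,0,0,0,1],[0,0,0,0,0,0,1],[0,0,-0.005,0,0,0,1],[0,0,-0.01,0,0,0,1],[0,0,-0.015,0,0,0,1],[0,0,-0.02,0,0,0,1],[0,0,-0.025,0,0,0,1],[0,0,-0.03,0,0,0,1],[0,0,-0.035,0,0,0,1],[0,0,-0.03,0,0,0,1],[0,0,-0.01,0,0,0,1],[0,0,0,0,0,0,1],[0,0,0,0,0,0,1]]]'; python3 -m pendant '[[[0,0,0,0,0,0,1],[0,0,0,0,0,0,1],[0,0,0,0,0,0,1],[0,0,0,0,0,0,1],[0,0,0,0,0,0,1],[0,0,0,0,0,0,1],[0,0,0,0,0,0,1],[0,0,0,0,0,0,1]]]'
python3 -c "
from m import *
a=eyes.snapshot('side')['pixels'][130:340,120:400,::-1]
s=eyes.snapshot('wrist');b=s['pixels'][...,::-1]
P,ok=cloud(s);H,S,V=cv2.split(cv2.cvtColor(s['pixels'],cv2.COLOR_RGB2HSV))
e=np.array([np.cos(YAW),np.sin(YAW)]);d=P[...,:2]-O[:2];u=d@e;v=d@np.array([-e[1],e[0]])
o=ok&(H>8)&(H<24)&(S>150)&(V>80)&(abs(v)<.045)&(P[...,2]>.06);print('canister u,v',[np.percentile(w[o],[1,50,99]).round(3) for w in (u,v)],P[o][:,2].max())
j=ok&~o&(abs(v)<.045)&(P[...,2]>.065)&(P[...,2]<.11)&(u<-.03);print('jar u,v',[np.percentile(w[j],[1,50,99]).round(3) for w in (u,v)],P[j][:,2].max())
cv2.imwrite('pics/p7.png',cv2.hconcat([cv2.resize(a,(400,300)),cv2.resize(b,(400,300))]))"
```

```text
t: 19.2
tcp_pos: [0.5497, 0.2215, 0.2117]
tool_rot: [0.645, 0.761, 0.053, 0.047]
force: [-0.1, 0.7, 0.6]
finger_gap: 0.999
gripper_force: 0.0
t: 20.0
tcp_pos: [0.5503, 0.2216, 0.2121]
tool_rot: [0.645, 0.761, 0.054, 0.047]
force: [-0.6, 0.4, -0.1]
finger_gap: 0.998
gripper_force: 0.0
canister u,v [array([-0.047, -0.015,  0.015]), array([-0.041,  0.006,  0.043])] 0.2572750718341559
jar u,v [array([-0.106, -0.075, -0.052]), array([-0.04 ,  0.002,  0.036])] 0.09313529954230251
```

View pics/p7.png

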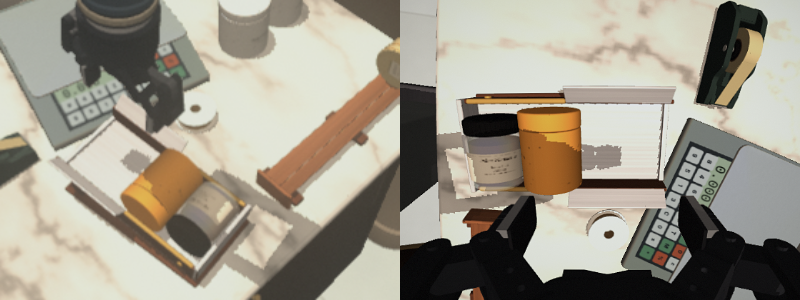

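The jar is at the stop at (492,150) and the canister lies against it at (550,150). The drum is still in the rack and the gripper is clear. Measured lane positions agree with the home positions, so I'm handing in.

```bash
python3 -c "
from station import job
print(job.sign_off())"
```

```text
the job is handed in; nothing more can be done
None
```

The magazine is loaded and handed in at about 20 s: the jar is at the front stop, the canister is up against it, the drum is still in the rack, and the robot is touching nothing.

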